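# Make up a weighing kit and a plating kit

## Robot

A 6-joint arm with a two-finger parallel gripper is mounted at the origin on a cart in front of the work surface, level with it; the furniture and walls round the work are solid. World frame = base frame: x ahead of the robot, y to its left, z up, the work surface at z = 0. Lengths are in m, angles in rad, forces in N, time in s.
With the tool pointing down it reaches from about 0.25 to 0.775 m from the base axis. Payload 4 kg.
Tool frame: the origin (TCP) lies midway between the tips of the shut fingers; the grasp point (between the pads) lies 19 mm behind it (robot.hold_point_z is the distance from the TCP to the grasp point, in m); z points along the fingers, y is the line along which they close (so a half turn about z gives the same grasp; the last joint's range is limited). The gripper opens to 94 mm and grips with 3 to 60 N. Pads are 16 mm wide; open, the fingers measure 119 mm over their backs; the gripper's body (75 mm by 177 mm) begins 78 mm behind the grasp point.
Start: joints at [1.194, 0.087, 1.371, -0, 1.684, -0.103], TCP at [0.149, 0.53, 0.206] pointing down, gripper open.
Joint ranges: [-3.1, 3.1], [-0.76, 2.03], [0.27, 2.55], [-1.08, 4.22], [0.17, 2.65], [-2.57, 2.57]. Speed limits (rad/s): [2.79, 2.79, 3.14, 3.14, 3.14, 3.14].

## Interface

Orientations are given as [roll, pitch, yaw] about the fixed x, y, z axes, in that order (R = Rz(yaw) Ry(pitch) Rx(roll)).
In Python, from bench import readout, imaging, robot gives the robot as it stands.
- The arm moves only by the tool carry_out, never from a script. Its argument "motion" is text: rows parted by semicolons, each of 7 numbers parted by spaces: the shift along the tool's x, y, z each as a share of 200 mm, from -1 to 1, then the turn, a rotation vector about the tool's x, y, z each as a share of 120 degrees, from -1 to 1, then the opening, from 0 (shut) to 1 (fully open). A call has 1 to 12 rows; each row shifts and turns the commanded pose from where the row before left it, along the tool's axes as they then stand; what a row does not reach is not made up. A row lasts 1/8 s, in which the tool goes at most 62.5 mm and 10.7 degrees, less where a joint would pass 70% of its speed; a pose out of reach is approached as far as the arm can. A call with a number of a shift or a turn outside -1 to 1 is refused whole. A call with a gripper value outside its range is refused whole. The fingers move at their own pace and stop on an object; the grip force is fixed at half the most. Time passes only in rows, so rows that do not move let the fingers close. It gives the time, the measured TCP pose, the force, the opening and the grip force at its end, in the units of the state.
- readout.get_obs(): the state, without advancing time (a new reading comes with each control period).
- imaging.snapshot(name): name is "side" or "top" or "wrist"; returns a dict with "pixels" (480x640x3 uint8, red, green, blue), "fx", "fy", "cx", "cy" (pixels), "R" (3x3) and "t" (3): a world point X has camera coordinates R X + t. Camera axes: x right, y down, z forward; pixel columns grow to the right and rows downward; lengths in m; the calibration is good to about 2 mm. A picture is of the moment at which its call begins. There is no depth.
- robot.close_job(): hands the job in; it is judged then, once.
The state is a dict: "time": time; "joint_positions": joint angles; "qvel": joint speeds; "joint_torque": joint torques, N m; "tool_pos": TCP position; "ee_rot": TCP orientation; "wrist_force": force on the tool from outside, world axes, zero at the start; "wrist_torque": the same for the moment, N m; "width": finger opening in m; "finger_force": force on a finger pad.
Only numpy, scipy, OpenCV 4.12 (cv2) and the standard library are available. Lean on these libraries where they do the work, as an engineer would, in place of code of your own. Each camera call takes 0.05 s, during which the arm holds its last target. There are 200 camera calls.

## Task

Make up two kits: in the long tray with three pockets, the steel check weight in the smallest pocket, the short stack of petri dishes in the middle one and the powder jar in the largest; in the shorter tray with two pockets, the small bottle in the smaller pocket and the tall stack of petri dishes in the larger one. The check weight sits flush in its holder, so press the holder's lever right down to raise it before you take it. Leave everything standing upright on its pocket's floor.

Things in the scene. Friction and masses are not known exactly. Their poses are not given: they have to be found in the camera images.
- check_weight: Steel check weight: plain upright cylinder, 32 mm diameter, 44 mm high, about 0.2 kg, with a thin dark line round its lower part. Origin at the centre of its underside, z up. At the start it is seated in the holder's pocket, its top flush with the holder's top; with the lever fully down it stands about 20 mm proud.
- short_stack: Short stack of petri dishes, clear, fixed together as one round piece: 62 mm diameter, 45 mm high, 0.05 kg. Origin at the centre of its underside, z up. Between the stock on the right and the trays stands a fixed pail, 0.25 m high, reaching out to 0.49 m from the robot: carry things over or behind it.
- tall_stack: Tall stack of petri dishes, clear, fixed together as one round piece: 62 mm diameter, 76 mm high, 0.09 kg. Origin at the centre of its underside, z up. Beyond the trays and the stock the front edge of a wall shelf hangs at x = 0.70 m, 0.44 to 0.51 m up: keep the wrist clear of it.
- jar: Powder jar, white with a wide ribbed screw lid and a green band: body 66 mm diameter up to 68 mm, lid 62 mm diameter, 88 mm high in all, 0.24 kg. Grasp the body. Origin at the centre of its underside, z up.
- bottle: Small clear reagent bottle with a narrow black cap and brown band: 54 mm diameter, full width up to about 66 mm, 113 mm high in all, 0.3 kg. Grasp the body. Origin at the centre of its underside, z up.
- tray_three: Fixed long grey tray with three square pockets in a row: 96 mm (x) by 246 mm (y), 14 mm high; pockets 10 mm deep, so their floors lie 4 mm above the worktop. Origin at the centre of its underside; the row runs along its y axis. Pocket centres at x = 0: smallest (50 mm square) at y = -94 mm, middle (84 mm square) at y = -19 mm, largest (88 mm square) at y = +75 mm.
- tray_two: Fixed shorter grey tray with two square pockets in a row: 96 mm (x) by 174 mm (y), 14 mm high; pockets 10 mm deep, so their floors lie 4 mm above the worktop. Origin at the centre of its underside; the row runs along its y axis. Pocket centres at x = 0: smaller (74 mm square) at y = -46 mm, larger (84 mm square) at y = +41 mm.
- nest: Fixed holder of the check weight: base plate 160 mm (x) by 70 mm (y), with an aluminium block 56 mm square whose top is 56 mm high and whose round pocket (35 mm diameter) is centred at x = +45 mm; the ejector lever lies on the other side, towards -x. Origin at the centre of the base plate's underside, z up.
- eject_lever (a joint): Ejector lever of the holder, hinged at x = +9 mm, 20 mm above the holder's underside. 0: at rest, weight seated; 0.55 rad: pad fully down, weight raised by 20 mm. Pressing takes 4 to 8 N; friction keeps it where it is left.
- lever_pad (a point): Middle of the top face of the lever's white press pad (30 by 26 mm). At rest 51 mm above the worktop and 55 mm from the hinge towards the holder's -x; it sinks by about 34 mm, moving about 8 mm further out, as the lever goes fully down. Press straight down on it.
Not all that is in view belongs to the job. Leave any blue or turquoise look-alike of the bottle alone. Leave any red look-alike of the short_stack alone.

How it is judged:
By the outcome, as a careful person would: the job done as asked, in the order asked, and still so for the second after the job is handed in, with the robot touching nothing.
It also fails if it takes over 144 s, if anything falls off the work surface, if the arm or the gripper's body presses on something with over 40 N, if the wrist force passes 120 N, or if a joint passes its speed limit or range.

## Working session

There is one attempt and no reset: what is moved stays moved. The work goes in short steps, Python scripts to look and compute and a tool call to move; the robot and the scene stay as the last step left them, time stands still between calls to the robot, and variables do not carry over. Pictures are saved under pics/ and viewed, at most 14 in all, crops included, and the job is handed in when it is done.

Besides the shell and the picture viewer there is one more tool, called after ">>>" by a JSON object that holds its "op" and its "data". carry_out: Moves the arm, as the interface text tells. Its arguments: {"type":"object","properties":{"motion":{"type":"string"}},"required":["motion"]}

```bash
ls; mkdir -p pics
cat > h.py <<'E'
import numpy as np, cv2, pickle
from bench import readout, imaging, robot
def snap(name,fn):
    s=imaging.snapshot(name); cv2.imwrite('pics/%s.png'%fn,np.array(s['pixels'])[:,:,::-1])
    s={k:(np.array(v)) for k,v in s.items()}; pickle.dump(s,open('pics/%s.pkl'%fn,'wb')); return s
def load(fn): return pickle.load(open('pics/%s.pkl'%fn,'rb'))
def ray(s,u,v):
    d=s['R'].T@np.array([(u-s['cx'])/s['fx'],(v-s['cy'])/s['fy'],1.]); return -s['R'].T@s['t'],d/np.linalg.norm(d)
def atz(s,u,v,z):
    c,d=ray(s,u,v); return c+d*(z-c[2])/d[2]
def tri(*a):
    A=0;b=0
    for s,u,v in a:
        c,d=ray(s,u,v);P=np.eye(3)-np.outer(d,d);A=A+P;b=b+P@c
    return np.linalg.solve(A,b)
def proj(s,X):
    p=s['R']@np.array(X)+s['t']; return np.array([s['fx']*p[0]/p[2]+s['cx'],s['fy']*p[1]/p[2]+s['cy']]).round(1)
def crop(fn,x,y,w,h,k,out):
    i=cv2.imread('pics/%s.png'%fn)[y:y+h,x:x+w]; cv2.imwrite('pics/%s.png'%out,cv2.resize(i,None,fx=k,fy=k,interpolation=cv2.INTER_CUBIC))
E
python3 - <<'E'
from h import *
np.set_printoptions(precision=4,suppress=True)
for n in('top','side','wrist'):
    s=snap(n,n+'0'); print(n,s['fx'],s['cx'],s['cy'],-s['R'].T@s['t'],s['R'])
print(readout.get_obs(),robot.hold_point_z)
E
```

```text
pics
top 500.83171047685835 318.8040686761981 238.66832161522774 [ 0.3099 -0.1173  1.1931] [[ 0.0273 -0.9996  0.0084]
 [-0.9839 -0.0283 -0.1763]
 [ 0.1764 -0.0035 -0.9843]]
side 482.3917367446302 318.66196214698743 236.5799524227179 [-0.1864 -0.5304  0.9882] [[ 0.5016 -0.8651 -0.0012]
 [-0.6588 -0.381  -0.6487]
 [ 0.5607  0.3262 -0.761 ]]
wrist 393.2141687163371 329.61838691868206 239.28881622696915 [0.077  0.5489 0.3844] [[ 0.2706  0.9627 -0.0022]
 [ 0.9303 -0.2609  0.2578]
 [ 0.2476 -0.0718 -0.9662]]
{'time': 0.15, 'joint_positions': array([ 1.1939,  0.0878,  1.3719, -0.    ,  1.6836, -0.1031]), 'qvel': array([-0.0002, -0.0032, -0.0037,  0.0008,  0.0004, -0.0008]), 'joint_torque': array([  0.0011, -34.0639, -30.2794,   0.0717,   0.0305,  -0.0001]), 'tool_pos': array([0.1485, 0.5291, 0.2045]), 'ee_rot': array([-3.1398, -0.0002,  2.8678]), 'wrist_force': array([-0.4334,  0.0827, -0.4611]), 'wrist_torque': array([-0.0358, -0.0575, -0.0314]), 'finger_force': 0.0, 'width': 0.09393835218540311} 0.0188
```

View pics/top0.png

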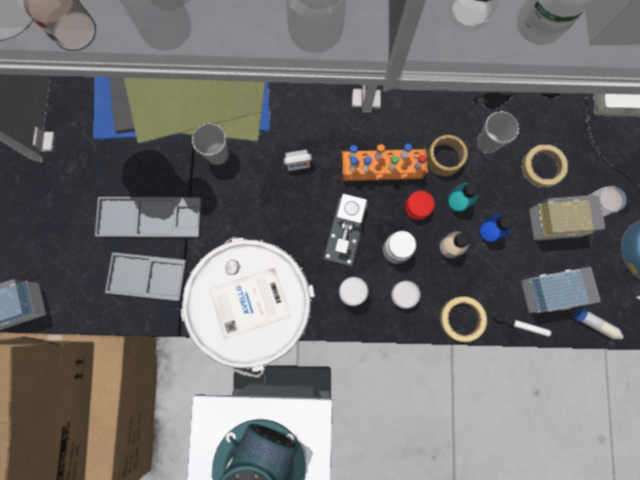

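View pics/side0.png

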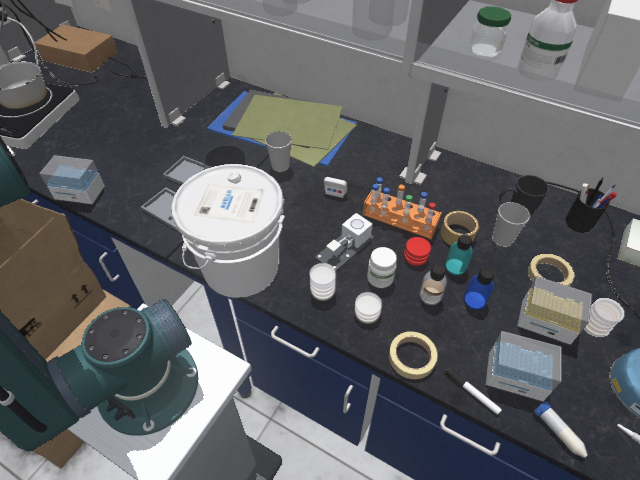

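The top view shows the three-pocket tray at about (148,217), the two-pocket tray at (145,277), the nest at (346,230), the jar at (400,247) and the bottle at (455,245). The tall stack is at (353,291) and the short stack at (405,295). Possible mix-ups:
- **Bottle:** teal bottle (462,197) and blue bottle (492,228).
- **Stacks:** red stack (420,205) and a cup-like stack at top (608,200), side (603,317).

I'll check these in close crops.

Run:
```python
from h import *
crop('side0',295,205,200,130,4,'c_side'); crop('top0',320,180,180,135,4.4,'c_top')
```

```text
(no output)
```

View pics/c_side.png

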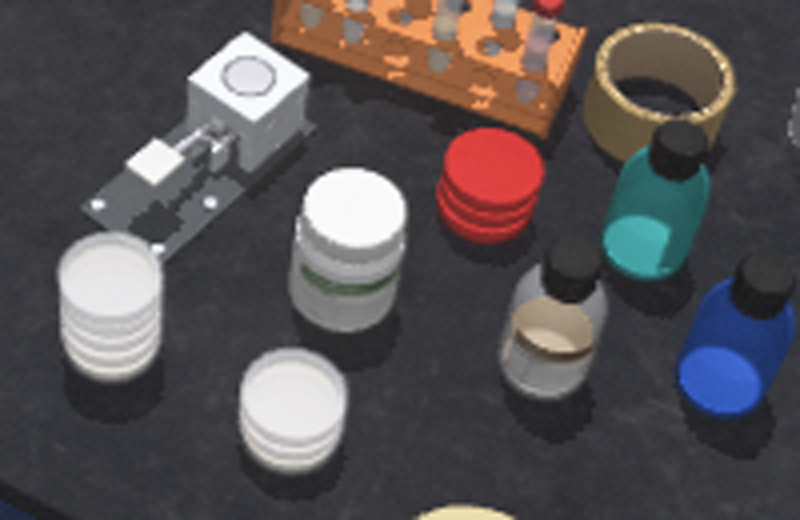

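View pics/c_top.png

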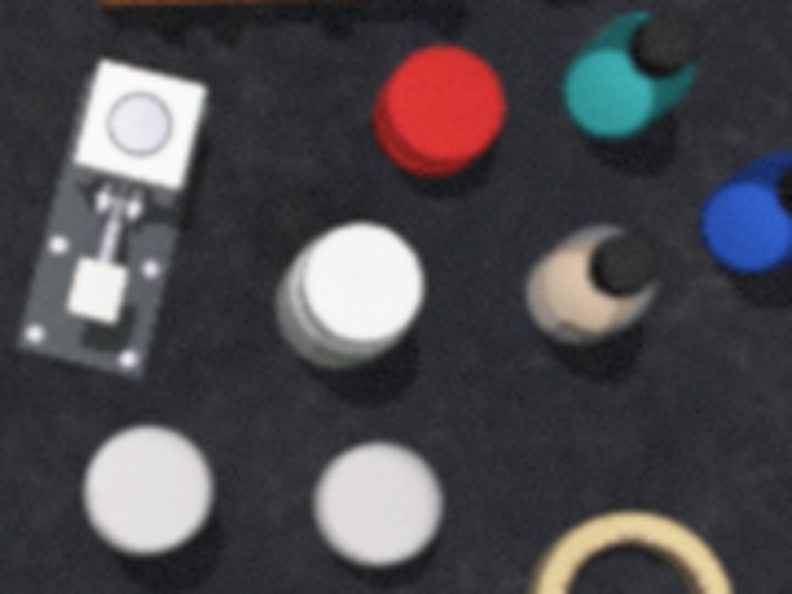

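View pics/wrist0.png

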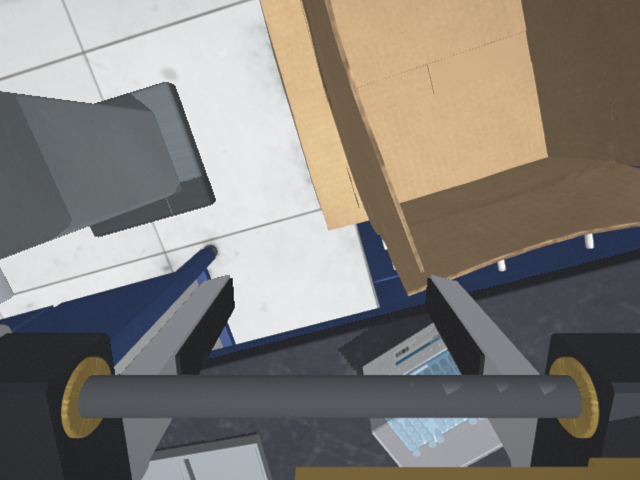

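The crops show these targets: clear tall stack at side crop (111,276), clear short stack (294,393), jar with green band (354,209), clear bottle with brown band (577,254), weight top (249,76) and pad (155,161). The red, teal and blue look-alikes are clearly distinct. The wrist view shows only the edge of a tray. Next I'll triangulate and look closely at the trays.

Run:
```python
from h import *
np.set_printoptions(precision=4,suppress=True)
S=load('side0');T=load('top0')
f=lambda c,k,o:(c+.5)/k-.5+o
P=dict(tall=((111,276),(149,488)),short=((294,393),(379,503)),jar=((354,209),(363,283)),weight=((249,76),(140,124)),cap=((577,254),(627,262)),pad=((155,161),(98,290)))
for n,(a,b) in P.items():
    A=(S,f(a[0],4,295),f(a[1],4,205));B=(T,f(b[0],4.4,320),f(b[1],4.4,180))
    X=tri(A,B); print(n,X,'resid',proj(S,X)-A[1:],proj(T,X)-B[1:], 'r',np.hypot(X[0],X[1]))
# block top corners in top crop
for c in((100,60),(209,88),(182,190),(75,162)): print(atz(T,f(c[0],4.4,320),f(c[1],4.4,180),.056)[:2])
for c in((64,172),(188,190),(18,348),(140,377)): print('plate',atz(T,f(c[0],4.4,320),f(c[1],4.4,180),.005)[:2])
crop('top0',85,185,130,125,4.8,'c_tray')
```

```text
tall [ 0.3955 -0.2019  0.0704] resid [ 0.025 -0.025] [-0.0773  0.0773] r 0.44404981923372394
short [ 0.3934 -0.3243  0.0427] resid [-0.125  0.025] [ 0.15   -0.0318] r 0.5098495781168012
jar [ 0.5015 -0.308   0.085 ] resid [ 0.275 -0.075] [-0.2136  0.1682] r 0.5885303888340695
weight [ 0.5887 -0.195   0.0561] resid [ 0.225 -0.025] [-0.1318  0.1045] r 0.6201845603467722
cap [ 0.5119 -0.4364  0.1138] resid [-0.475  0.075] [ 0.3864 -0.2591] r 0.6726760011703499
pad [ 0.4998 -0.1747  0.0504] resid [ 0.225 -0.075] [-0.1864  0.1773] r 0.5294447757803326
[ 0.6235 -0.1735]
[ 0.6098 -0.2318]
[ 0.554  -0.2181]
[ 0.5674 -0.1614]
plate [ 0.5732 -0.1574]
plate [ 0.565 -0.226]
plate [ 0.4745 -0.1345]
plate [ 0.4605 -0.2012]
```

View pics/c_tray.png

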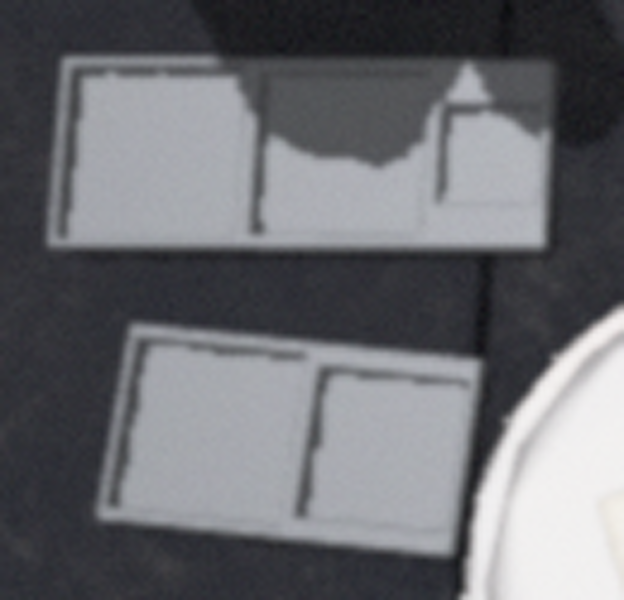

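Run:
```python
from h import *
np.set_printoptions(precision=4,suppress=True)
T=load('top0'); f=lambda c,k,o:(c+.5)/k-.5+o
def fit(C,w,l):
    P=np.array([atz(T,f(a,4.8,85),f(b,4.8,185),.014)[:2] for a,b in C])
    M=np.array([[w,l],[w,-l],[-w,-l],[-w,l]])/2
    c=P.mean(0);U,_,V=np.linalg.svd((P-c).T@M);R=U@V
    yaw=np.arctan2(R[1,0],R[0,0]); print(c,np.degrees(yaw),'res mm',(P-c-M@R.T)*1e3); return c,R
c,R=fit([(63,57),(556,60),(549,250),(47,248)],.096,.246)
for y in(-.094,-.019,.075): print('three',y,c+R@[0,y])
c,R=fit([(130,323),(485,357),(458,556),(97,521)],.096,.174)
for y in(-.046,.041): print('two',y,c+R@[0,y])
for u,v in((183,302),(312,302),(247,238),(247,366),(298,250)): print('pail',atz(T,u,v,.25)[:2])
pad=np.array([.4998,-.1747]);w=np.array([.5887,-.195]);print('nest yaw',np.degrees(np.arctan2(*(w-pad)[::-1])),np.linalg.norm(w-pad))
```

```text
[0.5636 0.2906] 1.4094477560286551 res mm [[ 0.9827  1.2292]
 [ 0.6933 -0.8045]
 [-0.7819 -1.6787]
 [-0.8941  1.254 ]]
three -0.094 [0.5659 0.1966]
three -0.019 [0.564  0.2716]
three 0.075 [0.5617 0.3656]
[0.4204 0.2837] -3.8108747051874157 res mm [[ 1.1815  1.4627]
 [ 0.8047 -1.1542]
 [-1.2354 -1.6615]
 [-0.7507  1.3531]]
two -0.046 [0.4173 0.2378]
two 0.041 [0.4231 0.3246]
pail [0.3516 0.1295]
pail [ 0.3583 -0.1112]
pail [0.4763 0.0166]
pail [0.2388 0.0041]
pail [ 0.4559 -0.0816]
nest yaw -12.862751018958226 0.09118826678909955
```

>>> {"op": "carry_out", "data": {"motion": "0 0 -0.28 0 0 0 0; 0 0 -0.28 0 0 0 0; 0 0 0 0 0 0.0885 0; 0 0 0 0 0 0.0885 0; 0 0 0 0 0 0.0885 0; 0 0 0 0 0 0.0885 0; 0 0 0 0 0 0.0885 0; 0 0 0 0 0 0.0885 0; 0 0 0 0 0 0.0885 0; 0 0 0 0 0 0 0"}}

```text
time: 1.4
tool_pos: [0.1487, 0.5294, 0.3171]
ee_rot: [-3.141, 0.001, 1.573]
wrist_force: [-1.1, 1.1, -0.7]
width: 0.0008
finger_force: 0.0
```

>>> {"op": "carry_out", "data": {"motion": "-0.19 0.2125 0 0 0 0 0; -0.19 0.2125 0 0 0 0 0; -0.19 0.2125 0 0 0 0 0; -0.19 0.2125 0 0 0 0 0; -0.19 0.2125 0 0 0 0 0; -0.19 0.2125 0 0 0 0 0; -0.19 0.2125 0 0 0 0 0; -0.19 0.2125 0 0 0 0 0; 0 0 0 0 0 0 0; 0 0 0 0 0 0 0"}}

```text
time: 2.65
tool_pos: [0.4882, 0.2256, 0.3173]
ee_rot: [-3.141, -0.0, 1.572]
wrist_force: [-0.5, 0.3, -0.3]
width: 0.0004
finger_force: 0.0
```

Run:
```python
from h import *
s=snap('wrist','w1')
print([proj(s,X) for X in((.5659,.1966,.004),(.564,.2716,.004),(.5617,.3656,.004),(.4173,.2378,.004),(.4231,.3246,.004))])
```

```text
[array([390.2, 217.9]), array([391.1, 158.1]), array([392.4,  76.1]), array([272.9, 185.5]), array([275.1, 112.8])]
```

View pics/w1.png

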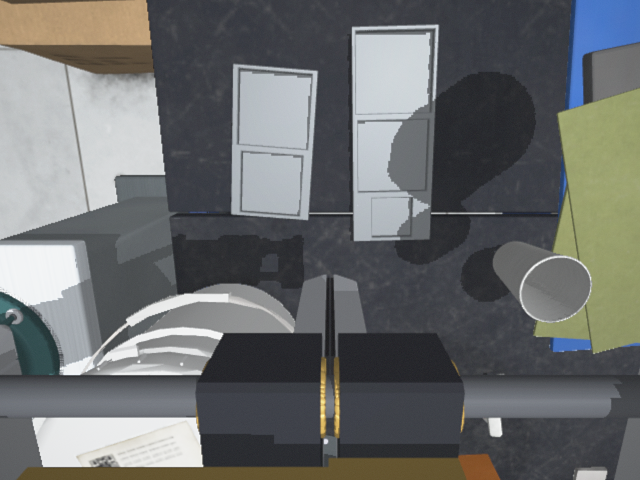

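The wrist view shows the pockets at (391,216), (391,155), (393,72), (272,183) and (274,109), within about 4 px of what the top camera predicted. Next I'll move over the lever pad and triangulate the trays.

>>> {"op": "carry_out", "data": {"motion": "-0.2 0.004 0 0 0 0 0; -0.2 0.004 0 0 0 0 0; -0.2 0.004 0 0 0 0 0; -0.2 0.004 0 0 0 0 0; -0.2 0.004 0 0 0 0 0; -0.2 0.004 0 0 0 0 0; -0.2 0.004 0 0 0 0 0; -0.2 0.004 0 0 0 0 0; -0.2 0.004 0 0 0 0 0; -0.2 0.004 0 0 0 0 0; 0 0 0 0 0 0 0; 0 0 0 0 0 0 0"}}

```text
time: 4.2
tool_pos: [0.4965, -0.1729, 0.3179]
ee_rot: [3.141, -0.001, 1.573]
wrist_force: [-0.6, 0.5, -0.9]
width: 0.0007
finger_force: 0.0
```

Run:
```python
from h import *
np.set_printoptions(precision=4,suppress=True)
T=load('top0');W=load('w1'); f=lambda c,k,o:(c+.5)/k-.5+o
def g(C,D):
    P=np.array([tri((T,f(a,4.8,85),f(b,4.8,185)),(W,u,v)) for (a,b),(u,v) in zip(C,D)]); print(P,P.mean(0))
g([(63,57),(556,60),(549,250),(47,248)],[(438,25),(430,240),(354,240),(352,27)])
g([(130,323),(485,357),(458,556),(97,521)],[(317,71),(308,219),(232,215),(234,65)])
snap('wrist','w2');print(readout.get_obs()['tool_pos'])
```

```text
[[0.6106 0.4187 0.008 ]
 [0.6167 0.169  0.0101]
 [0.5199 0.1672 0.0037]
 [0.5133 0.4172 0.0057]] [0.5651 0.293  0.0069]
[[0.4745 0.3691 0.0143]
 [0.4626 0.195  0.0071]
 [0.3652 0.2005 0.0076]
 [0.378  0.377  0.0087]] [0.4201 0.2854 0.0094]
[ 0.4965 -0.1728  0.318 ]
```

View pics/w2.png

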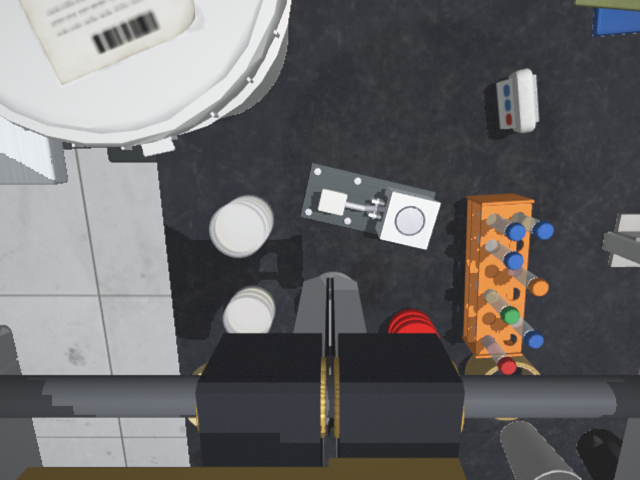

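In the wrist view the pad is at (333,202), the weight's top at (410,220), the tall stack's top at about (240,224), and the red look-alike at (412,325). Tray height and centres agree between the two views.

Run:
```python
from h import *
np.set_printoptions(precision=4,suppress=True)
S=load('side0');T=load('top0');W=load('w2')
f=lambda c,k,o:(c+.5)/k-.5+o
for n,a,b,w in(('weight',(249,76),(140,124),(410,220)),('pad',(155,161),(98,290),(333,202)),('tall',(111,276),(149,488),(240,225.5))):
    v=[(S,f(a[0],4,295),f(a[1],4,205)),(T,f(b[0],4.4,320),f(b[1],4.4,180)),(W,*w)]
    X=tri(*v);print(n,X,tri(*v[1:]),proj(W,X))
```

```text
weight [ 0.5895 -0.1945  0.0547] [ 0.5922 -0.1963  0.0432] [409.8 220.6]
pad [ 0.5006 -0.1743  0.049 ] [ 0.5013 -0.1753  0.0427] [332.6 202.3]
tall [ 0.3965 -0.2003  0.0668] [ 0.3956 -0.2012  0.0596] [240.2 227.6]
```

>>> {"op": "carry_out", "data": {"motion": "0 0 0.25 0 0 0 0; 0 0 0.25 0 0 0 0; 0 0 0.25 0 0 0 0; 0 0 0.25 0 0 0 0; 0 0 0.25 0 0 0 0; 0 0 0.05 0 0 0 0; 0 0 0.04 0 0 0 0; 0 0 0.04 0 0 0 0; 0 0 0.03 0 0 0 0; 0 0 0 0 0 0 0"}}

```text
time: 5.5
tool_pos: [0.4963, -0.1745, 0.0382]
ee_rot: [-3.141, 0.0, 1.571]
wrist_force: [-4.1, 1.7, 3.6]
width: 0.0003
finger_force: 2.3
```

>>> {"op": "carry_out", "data": {"motion": "0 0 0.02 0 0 0 0; 0 0 0.02 0 0 0 0; 0 0 0.02 0 0 0 0; 0 0 0.02 0 0 0 0; 0 0 0.02 0 0 0 0; 0 0 0 0 0 0 0"}}

```text
time: 6.25
tool_pos: [0.4938, -0.1741, 0.0203]
ee_rot: [-3.136, -0.001, 1.571]
wrist_force: [-16.2, 4.7, 19.3]
width: 0.0005
finger_force: 12.6
```

>>> {"op": "carry_out", "data": {"motion": "0 -0.02 0.02 0 0 0 0; 0 0 0 0 0 0 0"}}

```text
time: 6.5
tool_pos: [0.4937, -0.1743, 0.0199]
ee_rot: [3.138, 0.0, 1.571]
wrist_force: [-12.7, 8.0, 27.8]
width: 0.0005
finger_force: 15.7
```

Run:
```python
from h import *
S=snap('side','s1'); i=cv2.imread('pics/s1.png'); print(proj(S,(.5895,-.1945,.0755)),readout.get_obs()['wrist_force'])
crop('s1',310,195,100,75,6,'c_s1')
```

```text
[357.5 218.3] [-13.10041069   6.68448315  28.732705  ]
```

View pics/c_s1.png

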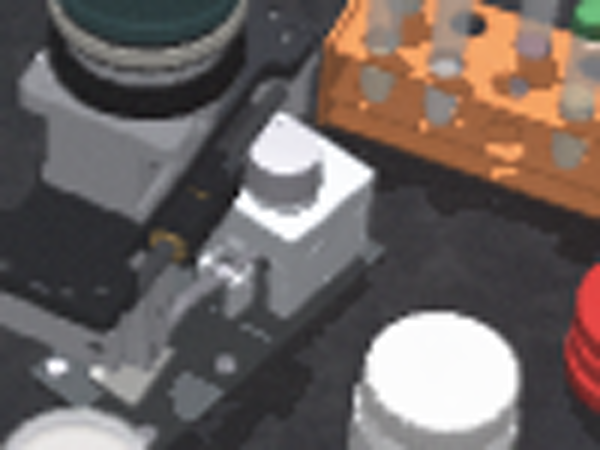

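The weight now stands proud, with its top at side pixel (357.6,219.1) against 218.3 predicted for a 20 mm lift. The lever is on its stop.

>>> {"op": "carry_out", "data": {"motion": "0 0 -0.1 0 0 0 0; 0 0 -0.25 0 0 0 0; 0 0 -0.25 0 0 0 0; -0.034 0.16 0 0 0 0 0.8; -0.034 0.16 0 0 0 0 0.8; -0.034 0.16 0 0 0 0 0.8; 0 0 0 0 0 0 0.8; 0 0 0 0 0 0 0.8; 0 0 0 0 0 0 0.8"}}

```text
time: 7.68
tool_pos: [0.5878, -0.1949, 0.1325]
ee_rot: [3.141, 0.0, 1.57]
wrist_force: [-0.4, 0.5, -0.3]
width: 0.057
finger_force: 0.0
```

>>> {"op": "carry_out", "data": {"motion": "0.002 0.008 0.12 0 0 0 0.8; 0 0 0.12 0 0 0 0.8; 0 0 0.08 0 0 0 0.8; 0 0 0.05 0 0 0 0.8; 0 0 0 0 0 0 0.8; 0 0 0 0 0 0 0; 0 0 0 0 0 0 0; 0 0 0 0 0 0 0; 0 0 0 0 0 0 0; 0 0 0 0 0 0 0; 0 0 0 0 0 0 0; 0 0 0 0 0 0 0"}}

```text
time: 9.18
tool_pos: [0.5904, -0.1948, 0.0576]
ee_rot: [3.141, 0.0, 1.57]
wrist_force: [1.0, -0.1, -0.1]
width: 0.0319
finger_force: 29.6
```

>>> {"op": "carry_out", "data": {"motion": "0 0 -0.1 0 0 0 0; 0 0 -0.2 0 0 0 0; 0 0 -0.2 0 0 0 0; 0 -0.09 -0.2 0 0 0 0; 0 -0.09 -0.2 0 0 0 0; 0 -0.09 -0.2 0 0 0 0; 0 -0.09 -0.2 0 0 0 0; 0.2 0 0 0 0 0 0; 0.2 0 0 0 0 0 0; 0.2 0 0 0 0 0 0; 0.2 0 0 0 0 0 0; 0.2 0 0 0 0 0 0"}}

```text
time: 10.68
tool_pos: [0.517, 0.0065, 0.3185]
ee_rot: [-3.141, 0.0, 1.57]
wrist_force: [0.2, -0.2, -2.1]
width: 0.0315
finger_force: 29.8
```

>>> {"op": "carry_out", "data": {"motion": "0.2 0 0 0 0 0 0; 0.2 0 0 0 0 0 0; 0.2 0.06 0 0 0 0 0; 0.2 0.06 0 0 0 0 0; 0.165 0.06 0 0 0 0 0; 0 0.062 0.2 0 0 0 0; 0 0 0.25 0 0 0 0; 0 0 0.25 0 0 0 0; 0 0 0.25 0 0 0 0; 0 0 0.25 0 0 0 0; 0 0 0 0 0 0 0; 0 0 0 0 0 0 0"}}

```text
time: 12.18
tool_pos: [0.5678, 0.1986, 0.0802]
ee_rot: [3.138, -0.001, 1.57]
wrist_force: [0.0, -0.7, -1.7]
width: 0.0313
finger_force: 29.8
```

>>> {"op": "carry_out", "data": {"motion": "0 0 0.1 0 0 0 0; 0 0 0.08 0 0 0 0; 0 0 0.05 0 0 0 0; 0 0 0.01 0 0 0 0; 0 0 0.005 0 0 0 0; 0 0 0 0 0 0 0; 0 0 0 0 0 0 0"}}

```text
time: 13.05
tool_pos: [0.5666, 0.1985, 0.0304]
ee_rot: [3.141, -0.0, 1.571]
wrist_force: [-3.4, -1.1, 4.9]
width: 0.0309
finger_force: 29.9
```

Contact came at the expected height, so the weight is on the pocket floor. I'll release it and lift.

>>> {"op": "carry_out", "data": {"motion": "0 0 0 0 0 0 0.6; 0 0 0 0 0 0 0.6; 0 0 0 0 0 0 0.6; 0 0 0 0 0 0 0.6; 0 0 -0.1 0 0 0 0.6; 0 0 -0.25 0 0 0 0.6; 0 0 -0.25 0 0 0 0.6; 0 0 -0.25 0 0 0 1; 0 0 -0.25 0 0 0 1; 0 0 -0.25 0 0 0 1; 0 0 -0.1 0 0 0 1"}}

```text
time: 14.42
tool_pos: [0.5674, 0.1985, 0.323]
ee_rot: [3.135, -0.002, 1.57]
wrist_force: [0.2, 0.0, 0.1]
width: 0.0921
finger_force: 0.0
```

Run:
```python
from h import *
s=snap('wrist','w3');print(readout.get_obs()['tool_pos'],proj(s,(.567,.198,.048)))
```

```text
[0.56785518 0.19860351 0.32457554] [327.3 200.9]
```

View pics/w3.png

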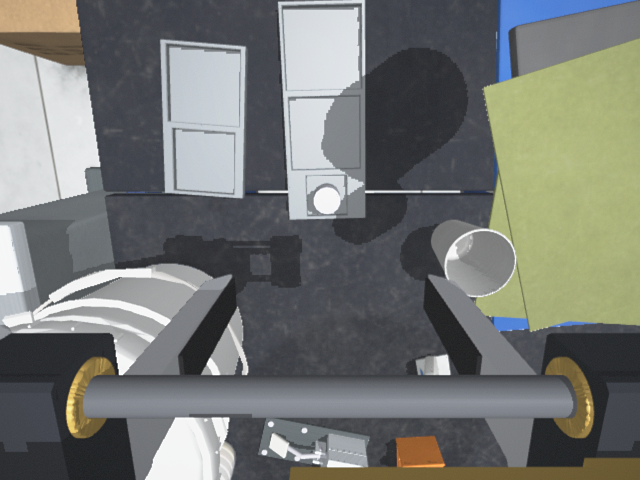

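The weight stands upright in the smallest pocket at (326,200). Next is the short stack.

>>> {"op": "carry_out", "data": {"motion": "-0.237 -0.079 0 0 0 0 1; -0.237 -0.079 0 0 0 0 1; -0.237 -0.079 0 0 0 0 1; -0.237 -0.079 0 0 0 0 1; -0.237 -0.079 0 0 0 0 1; -0.237 -0.079 0 0 0 0 1; -0.237 -0.079 0 0 0 0 1; -0.237 -0.079 0 0 0 0 1; -0.237 -0.079 0 0 0 0 1; -0.237 -0.079 0 0 0 0 1; -0.237 -0.079 0 0 0 0 1; 0 0 0 0 0 0 1"}}

```text
time: 15.98
tool_pos: [0.391, -0.3255, 0.3164]
ee_rot: [-3.139, -0.002, 1.565]
wrist_force: [0.5, 0.6, 0.6]
width: 0.0941
finger_force: 0.0
```

>>> {"op": "carry_out", "data": {"motion": "0 0 0.2 0 0 0 0.87; 0 0 0.25 0 0 0 0.87; 0 0 0.25 0 0 0 0.87; 0 0 0.25 0 0 0 0.87; 0 0 0.15 0 0 0 0.87; 0 0 0 0 0 0 0.87; 0 0 0 0 0 0 0.87"}}

```text
time: 16.85
tool_pos: [0.3934, -0.323, 0.0999]
ee_rot: [3.14, 0.001, 1.571]
wrist_force: [-0.1, -0.3, -0.4]
width: 0.0818
finger_force: 0.0
```

>>> {"op": "carry_out", "data": {"motion": "-0.006 0 0.15 0 0 0 0.87; 0 0 0.15 0 0 0 0.87; 0 0 0.07 0 0 0 0.87; 0 0 0.04 0 0 0 0.87; 0 0 0 0 0 0 0.87; 0 0 0 0 0 0 0; 0 0 0 0 0 0 0; 0 0 0 0 0 0 0; 0 0 0 0 0 0 0; 0 0 0 0 0 0 0; 0 0 0 0 0 0 0"}}

```text
time: 18.23
tool_pos: [0.393, -0.3246, 0.0172]
ee_rot: [3.141, 0.001, 1.57]
wrist_force: [-0.6, -0.0, 5.5]
width: 0.0612
finger_force: 30.0
```

>>> {"op": "carry_out", "data": {"motion": "0 0 -0.1 0 0 0 0; 0 0 -0.236 0 0 0 0; 0 0 -0.236 0 0 0 0; 0 0 -0.236 0 0 0 0; 0 0 -0.236 0 0 0 0; 0 0 -0.236 0 0 0 0; 0 0 -0.236 0 0 0 0; 0.23 0.066 0 0 0 0 0; 0.23 0.066 0 0 0 0 0; 0.23 0.066 0 0 0 0 0; 0.23 0.066 0 0 0 0 0; 0.23 0.066 0 0 0 0 0"}}

```text
time: 19.73
tool_pos: [0.4586, -0.0927, 0.3185]
ee_rot: [-3.14, -0.001, 1.57]
wrist_force: [-0.0, 0.1, -1.0]
width: 0.0611
finger_force: 30.0
```

>>> {"op": "carry_out", "data": {"motion": "0.23 0.066 0 0 0 0 0; 0.23 0.066 0 0 0 0 0; 0.23 0.066 0 0 0 0 0; 0.23 0.066 0 0 0 0 0; 0.23 0.066 0 0 0 0 0; 0.23 0.066 0 0 0 0 0; 0.23 0.066 0 0 0 0 0; 0.23 0.066 0 0 0 0 0; 0 0 0 0 0 0 0; 0 0 0 0 0 0 0"}}

```text
time: 20.98
tool_pos: [0.5642, 0.2733, 0.3185]
ee_rot: [-3.14, 0.001, 1.57]
wrist_force: [-0.1, 0.3, -0.8]
width: 0.0612
finger_force: 30.0
```

>>> {"op": "carry_out", "data": {"motion": "0 0 0.25 0 0 0 0; 0 0 0.25 0 0 0 0; 0 0 0.25 0 0 0 0; 0 0 0.25 0 0 0 0; 0 0 0.2 0 0 0 0; 0 0 0.12 0 0 0 0; 0 0 0.08 0 0 0 0; 0 0 0.05 0 0 0 0; 0 0 0.03 0 0 0 0; 0 0 0 0 0 0 0; 0 0 0 0 0 0 0"}}

```text
time: 22.35
tool_pos: [0.565, 0.274, 0.0247]
ee_rot: [3.14, -0.001, 1.57]
wrist_force: [-0.0, 0.6, 0.0]
width: 0.0608
finger_force: 30.0
```

>>> {"op": "carry_out", "data": {"motion": "0 0 0.008 0 0 0 0; 0 0 0.006 0 0 0 0; 0 0 0 0 0 0 0; 0 0 0 0 0 0 0"}}

```text
time: 22.85
tool_pos: [0.5646, 0.2739, 0.0213]
ee_rot: [3.141, -0.0, 1.57]
wrist_force: [-0.1, -0.2, 1.8]
width: 0.061
finger_force: 30.0
```

>>> {"op": "carry_out", "data": {"motion": "0 0 0 0 0 0 0.87; 0 0 0 0 0 0 0.87; 0 0 0 0 0 0 0.87; 0 0 0 0 0 0 0.87; 0 0 -0.1 0 0 0 0.87; 0 0 -0.28 0 0 0 0.87; 0 0 -0.28 0 0 0 0.87; 0 0 -0.28 0 0 0 1; 0 0 -0.28 0 0 0 1; 0 0 -0.28 0 0 0 1; 0 0 0 0 0 0 1"}}

```text
time: 24.22
tool_pos: [0.5657, 0.2743, 0.3302]
ee_rot: [3.127, -0.006, 1.57]
wrist_force: [-0.7, 0.6, 0.6]
width: 0.094
finger_force: 0.0
```

>>> {"op": "carry_out", "data": {"motion": "-0.264 -0.028 0 0 0 0 1; -0.264 -0.028 0 0 0 0 1; -0.264 -0.028 0 0 0 0 1; -0.264 -0.028 0 0 0 0 1; -0.264 -0.028 0 0 0 0 1; -0.264 -0.028 0 0 0 0 1; -0.264 -0.028 0 0 0 0 1; -0.264 -0.028 0 0 0 0 1; -0.264 -0.028 0 0 0 0 1; -0.264 -0.028 0 0 0 0 1; -0.264 -0.028 0 0 0 0 1; 0 0 0 0 0 0 1"}}

```text
time: 25.72
tool_pos: [0.5011, -0.3101, 0.3191]
ee_rot: [-3.139, -0.001, 1.565]
wrist_force: [-0.1, 1.3, -0.4]
width: 0.0942
finger_force: 0.0
```

Run:
```python
from h import *
np.set_printoptions(precision=4,suppress=True)
snap('top','t2');print(readout.get_obs()['tool_pos'],readout.get_obs()['width'])
T=load('t2');print(proj(T,(.565,.274,.049)),proj(T,(.567,.198,.048)))
a=cv2.resize(cv2.imread('pics/t2.png')[180:320,80:220],None,fx=3,fy=3,interpolation=2)
s=snap('side','s2');print(proj(s,(.5015,-.308,.085)))
b=cv2.resize(cv2.imread('pics/s2.png')[200:340,300:425],None,fx=3,fy=3,interpolation=2)
cv2.imwrite('pics/m2.png',np.hstack([a,b]))
```

```text
[ 0.5017 -0.3081  0.3198] 0.09409498705984828
[150.2 212.8] [182.9 213. ]
[383.4 256.8]
```

View pics/m2.png

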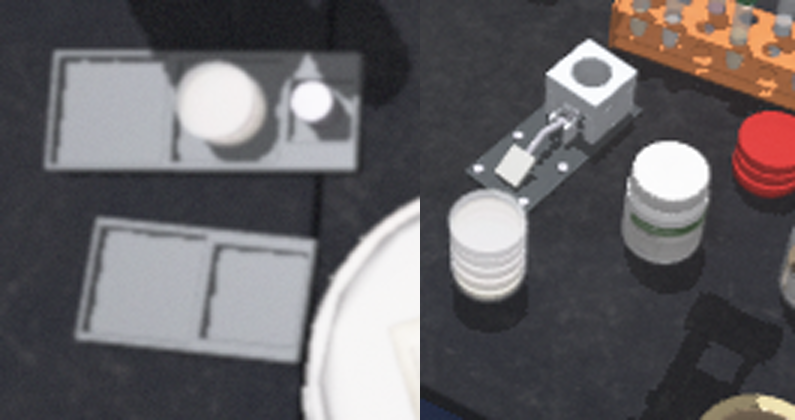

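The top crop shows the short stack standing in the middle pocket at (151.5,214) and the weight in the smallest. The jar is undisturbed, so it's next.

>>> {"op": "carry_out", "data": {"motion": "0 0 0.25 0 0 0 0.94; 0 0 0.25 0 0 0 0.94; 0 0 0.25 0 0 0 0.94; 0 0 0.25 0 0 0 0.94; 0 0 0.2 0 0 0 0.94; 0 0 0.15 0 0 0 0.94; 0 0 0.1 0 0 0 0.94; 0 0 0.04 0 0 0 0.94; 0 0 0 0 0 0 0.94; 0 0 0 0 0 0 0; 0 0 0 0 0 0 0; 0 0 0 0 0 0 0"}}

```text
time: 27.32
tool_pos: [0.5024, -0.3074, 0.0238]
ee_rot: [3.142, 0.001, 1.57]
wrist_force: [-3.5, -0.1, 3.4]
width: 0.0649
finger_force: 30.0
```

>>> {"op": "carry_out", "data": {"motion": "0 0 0 0 0 0 0; 0 0 0 0 0 0 0; 0 0 0 0 0 0 0"}}

```text
time: 27.7
tool_pos: [0.5025, -0.3074, 0.0238]
ee_rot: [3.141, 0.001, 1.57]
wrist_force: [-4.1, 0.8, 6.0]
width: 0.065
finger_force: 30.0
```

>>> {"op": "carry_out", "data": {"motion": "0 0 -0.1 0 0 0 0; 0 0 -0.2 0 0 0 0; 0 0 -0.24 0 0 0 0; 0 0 -0.24 0 0 0 0; 0 0 -0.24 0 0 0 0; 0 0 -0.24 0 0 0 0; 0 0 -0.24 0 0 0 0; 0.15 0.025 0 0 0 0 0; 0.25 0.025 0 0 0 0 0; 0.25 0.025 0 0 0 0 0; 0.25 0.025 0 0 0 0 0; 0.25 0.025 0 0 0 0 0"}}

```text
time: 29.2
tool_pos: [0.5278, -0.0754, 0.3215]
ee_rot: [-3.141, -0.001, 1.57]
wrist_force: [0.9, -0.4, -2.4]
width: 0.0647
finger_force: 30.0
```

>>> {"op": "carry_out", "data": {"motion": "0.25 0.025 0 0 0 0 0; 0.25 0.025 0 0 0 0 0; 0.25 0.025 0 0 0 0 0; 0.25 0.025 0 0 0 0 0; 0.25 0.025 0 0 0 0 0; 0.25 0.025 0 0 0 0 0; 0.25 0.025 0 0 0 0 0; 0.25 0 0 0 0 0 0; 0.222 0 0 0 0 0 0; 0 0 0 0 0 0 0; 0 0 0 0 0 0 0"}}

```text
time: 30.58
tool_pos: [0.5629, 0.3671, 0.3216]
ee_rot: [-3.14, 0.001, 1.57]
wrist_force: [-0.9, 0.6, -1.9]
width: 0.0647
finger_force: 30.0
```

>>> {"op": "carry_out", "data": {"motion": "0 0 0.25 0 0 0 0; 0 0 0.25 0 0 0 0; 0 0 0.25 0 0 0 0; 0 0 0.25 0 0 0 0; 0 0 0.2 0 0 0 0; 0 0 0.12 0 0 0 0; 0 0 0.08 0 0 0 0; 0 0 0.05 0 0 0 0; 0 0 0.01 0 0 0 0; 0 0 0.01 0 0 0 0; 0 0 0 0 0 0 0; 0 0 0 0 0 0 0"}}

```text
time: 32.08
tool_pos: [0.5632, 0.3676, 0.0296]
ee_rot: [3.14, -0.001, 1.57]
wrist_force: [-0.3, -0.2, -1.6]
width: 0.0647
finger_force: 30.0
```

>>> {"op": "carry_out", "data": {"motion": "0 0 0.008 0 0 0 0; 0 0 0.004 0 0 0 0; 0 0 0 0 0 0 0; 0 0 0 0 0 0 0"}}

```text
time: 32.58
tool_pos: [0.5631, 0.3676, 0.0278]
ee_rot: [3.14, -0.001, 1.57]
wrist_force: [-1.8, -0.6, 6.3]
width: 0.0648
finger_force: 30.0
```

>>> {"op": "carry_out", "data": {"motion": "0 0 0 0 0 0 0.94; 0 0 0 0 0 0 0.94; 0 0 0 0 0 0 0.94; 0 0 0 0 0 0 0.94; 0 0 -0.1 0 0 0 0.94; 0 0 -0.28 0 0 0 0.94; 0 0 -0.28 0 0 0 0.94; 0 0 -0.28 0 0 0 1; 0 0 -0.28 0 0 0 1; 0 0 -0.24 0 0 0 1; 0 0 0 0 0 0 1"}}

```text
time: 33.95
tool_pos: [0.5639, 0.3679, 0.3271]
ee_rot: [3.129, -0.007, 1.57]
wrist_force: [-0.0, -0.1, 0.7]
width: 0.0942
finger_force: 0.0
```

Run:
```python
from h import *
np.set_printoptions(precision=4,suppress=True)
S=load('side0');T=load('top0');f=lambda c,k,o:(c+.5)/k-.5+o
for n,a,b in(('teal',(682,138),(668,40)),('blue',(770,268),None),('brownlabel?',(545,335),(575,297))):
    A=(S,f(a[0],4,295),f(a[1],4,205));print(n,atz(*A,.113))
    if b: print(tri(A,(T,f(b[0],4.4,320),f(b[1],4.4,180))))
```

```text
teal [ 0.6255 -0.46    0.113 ]
[ 0.6274 -0.4599  0.111 ]
blue [ 0.5583 -0.5343  0.113 ]
brownlabel? [ 0.4526 -0.4419  0.113 ]
[ 0.5075 -0.4323  0.0355]
```

>>> {"op": "carry_out", "data": {"motion": "-0.287 -0.019 0 0 0 0 1; -0.287 -0.019 0 0 0 0 1; -0.287 -0.019 0 0 0 0 1; -0.287 -0.019 0 0 0 0 1; -0.287 -0.019 0 0 0 0 1; -0.287 -0.019 0 0 0 0 1; -0.287 -0.019 0 0 0 0 1; -0.287 -0.019 0 0 0 0 1; -0.287 -0.019 0 0 0 0 1; -0.287 -0.019 0 0 0 0 1; -0.287 -0.019 0 0 0 0 1; -0.287 -0.019 0 0 0 0 1"}}

```text
time: 35.45
tool_pos: [0.5161, -0.3229, 0.3177]
ee_rot: [-3.141, -0.001, 1.57]
wrist_force: [-0.1, -0.1, 0.9]
width: 0.0944
finger_force: 0.0
```

>>> {"op": "carry_out", "data": {"motion": "-0.287 -0.019 0 0 0 0 0.85; -0.287 -0.019 0 0 0 0 0.85; 0 0 0 0 0 0 0.85; 0 0 0 0 0 0 0.85"}}

```text
time: 35.95
tool_pos: [0.509, -0.4358, 0.3175]
ee_rot: [-3.141, -0.002, 1.57]
wrist_force: [0.5, 0.3, 0.3]
width: 0.08
finger_force: 0.0
```

>>> {"op": "carry_out", "data": {"motion": "0 0.01 0.25 0 0 0 0.85; 0 0 0.25 0 0 0 0.85; 0 0 0.25 0 0 0 0.85; 0 0 0.2 0 0 0 0.85; 0 0 0.2 0 0 0 0.85; 0 0 0.15 0 0 0 0.85; 0 0 0.1 0 0 0 0.85; 0 0 0.05 0 0 0 0.85; 0 0 0 0 0 0 0.85; 0 0 0 0 0 0 0; 0 0 0 0 0 0 0; 0 0 0 0 0 0 0"}}

```text
time: 37.45
tool_pos: [0.5115, -0.4367, 0.0292]
ee_rot: [3.141, 0.001, 1.57]
wrist_force: [-2.3, -0.3, 2.3]
width: 0.0533
finger_force: 4.8
```

>>> {"op": "carry_out", "data": {"motion": "0 0 0 0 0 0 0; 0 0 0 0 0 0 0; 0 0 0 0 0 0 0"}}

```text
time: 37.83
tool_pos: [0.5116, -0.4366, 0.0293]
ee_rot: [3.141, 0.001, 1.57]
wrist_force: [-1.1, -0.1, 4.7]
width: 0.0528
finger_force: 30.0
```

>>> {"op": "carry_out", "data": {"motion": "0 0 -0.1 0 0 0 0; 0 0 -0.2 0 0 0 0; 0 0 -0.25 0 0 0 0; 0 0 -0.25 0 0 0 0; 0 0 -0.25 0 0 0 0; 0 0 -0.25 0 0 0 0; 0 0 -0.24 0 0 0 0; 0.15 0 0 0 0 0 0; 0.25 0 0 0 0 0 0; 0.25 0 0 0 0 0 0; 0.25 0 0 0 0 0 0; 0.25 0 0 0 0 0 0"}}

```text
time: 39.33
tool_pos: [0.5108, -0.2043, 0.3363]
ee_rot: [-3.141, -0.001, 1.57]
wrist_force: [0.2, 0.0, -4.5]
width: 0.0528
finger_force: 30.0
```

>>> {"op": "carry_out", "data": {"motion": "0.25 0 0 0 0 0 0; 0.25 0 0 0 0 0 0; 0.25 0 0 0 0 0 0; 0.25 0 0 0 0 0 0; 0.25 0 0 0 0 0 0; 0.25 -0.118 0 0 0 0 0; 0.25 -0.118 0 0 0 0 0; 0.25 -0.118 0 0 0 0 0; 0.23 -0.118 0 0 0 0 0; 0 0 0 0 0 0 0; 0 0 0 0 0 0 0"}}

```text
time: 40.7
tool_pos: [0.417, 0.2395, 0.3365]
ee_rot: [-3.141, 0.001, 1.571]
wrist_force: [0.8, -0.1, -3.1]
width: 0.0529
finger_force: 30.0
```

>>> {"op": "carry_out", "data": {"motion": "0 0 0.25 0 0 0 0; 0 0 0.25 0 0 0 0; 0 0 0.25 0 0 0 0; 0 0 0.25 0 0 0 0; 0 0 0.2 0 0 0 0; 0 0 0.14 0 0 0 0; 0 0 0.08 0 0 0 0; 0 0 0.06 0 0 0 0; 0 0 0.02 0 0 0 0; 0 0 0 0 0 0 0; 0 0 0 0 0 0 0"}}

```text
time: 42.08
tool_pos: [0.4179, 0.2402, 0.0375]
ee_rot: [3.14, -0.001, 1.57]
wrist_force: [0.7, -0.3, -2.8]
width: 0.0529
finger_force: 30.0
```

>>> {"op": "carry_out", "data": {"motion": "0 0 0.008 0 0 0 0; 0 0 0.004 0 0 0 0; 0 0 0 0 0 0 0; 0 0 0 0 0 0 0"}}

```text
time: 42.58
tool_pos: [0.4172, 0.2398, 0.0341]
ee_rot: [3.142, -0.0, 1.57]
wrist_force: [0.5, -0.5, -3.0]
width: 0.053
finger_force: 30.0
```

>>> {"op": "carry_out", "data": {"motion": "0 0 0.005 0 0 0 0; 0 0 0 0 0 0 0; 0 0 0 0 0 0 0"}}

```text
time: 42.95
tool_pos: [0.4173, 0.2399, 0.0332]
ee_rot: [3.141, -0.0, 1.57]
wrist_force: [0.2, -0.9, -1.7]
width: 0.0529
finger_force: 30.0
```

>>> {"op": "carry_out", "data": {"motion": "0 0 0.004 0 0 0 0; 0 0 0 0 0 0 0; 0 0 0 0 0 0 0.8; 0 0 0 0 0 0 0.8; 0 0 0 0 0 0 0.8; 0 0 0 0 0 0 0.8; 0 0 -0.1 0 0 0 0.8; 0 0 -0.28 0 0 0 0.8; 0 0 -0.28 0 0 0 0.8; 0 0 -0.28 0 0 0 1; 0 0 -0.28 0 0 0 1; 0 0 -0.28 0 0 0 1"}}

```text
time: 44.45
tool_pos: [0.417, 0.2397, 0.3341]
ee_rot: [3.141, -0.0, 1.57]
wrist_force: [0.4, 0.1, -1.0]
width: 0.0938
finger_force: 0.0
```

>>> {"op": "carry_out", "data": {"motion": "-0.22 -0.01 0 0 0 0 0.88; -0.22 -0.01 0 0 0 0 0.88; -0.22 -0.01 0 0 0 0 0.88; -0.22 -0.01 0 0 0 0 0.88; -0.22 -0.01 0 0 0 0 0.88; -0.22 -0.01 0 0 0 0 0.88; -0.22 -0.01 0 0 0 0 0.88; -0.22 -0.01 0 0 0 0 0.88; -0.22 -0.01 0 0 0 0 0.88; -0.22 -0.01 0 0 0 0 0.88; 0 0 0 0 0 0 0.88; 0 0 0 0 0 0 0.88"}}

```text
time: 45.95
tool_pos: [0.397, -0.1998, 0.3322]
ee_rot: [3.142, -0.001, 1.57]
wrist_force: [-0.7, 0.4, 0.1]
width: 0.0826
finger_force: 0.0
```

Run:
```python
from h import *
snap('top','t3');o=readout.get_obs();print(o['tool_pos'],o['width'])
crop('t3',85,185,130,125,4.8,'c_t3')
```

```text
[ 0.39705878 -0.19945333  0.33241574] 0.08287311843999465
```

View pics/c_t3.png

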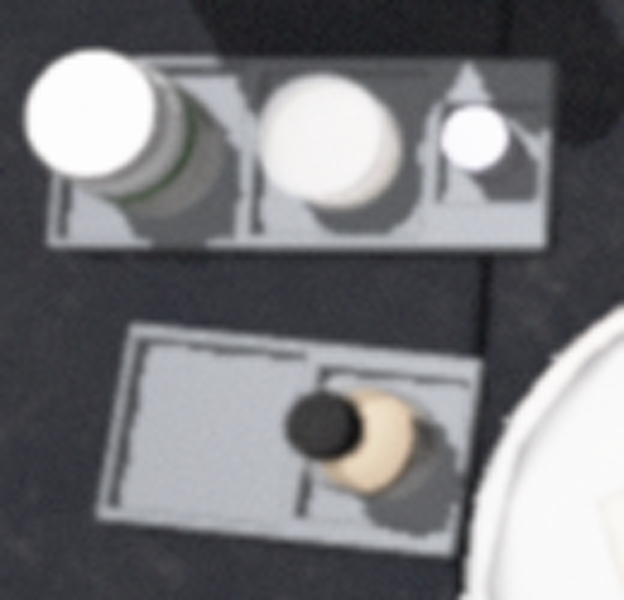

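The crop shows the jar, short stack, weight and bottle all standing in their correct pockets. The tall stack is last.

>>> {"op": "carry_out", "data": {"motion": "-0.007 -0.005 0.25 0 0 0 0.88; 0 0 0.25 0 0 0 0.88; 0 0 0.25 0 0 0 0.88; 0 0 0.25 0 0 0 0.88; 0 0 0.25 0 0 0 0.88; 0 0 0.15 0 0 0 0.88; 0 0 0.1 0 0 0 0.88; 0 0 0.05 0 0 0 0.88; 0 0 0 0 0 0 0.88; 0 0 0 0 0 0 0; 0 0 0 0 0 0 0; 0 0 0 0 0 0 0"}}

```text
time: 47.5
tool_pos: [0.3964, -0.202, 0.0232]
ee_rot: [3.14, 0.001, 1.57]
wrist_force: [-0.5, -0.1, 1.5]
width: 0.0613
finger_force: 30.0
```

>>> {"op": "carry_out", "data": {"motion": "0 0 0 0 0 0 0; 0 0 0 0 0 0 0; 0 0 0 0 0 0 0"}}

```text
time: 47.88
tool_pos: [0.3964, -0.202, 0.0232]
ee_rot: [3.141, 0.001, 1.57]
wrist_force: [-0.4, 0.7, 5.3]
width: 0.0612
finger_force: 30.0
```

>>> {"op": "carry_out", "data": {"motion": "0 0 -0.1 0 0 0 0; 0 0 -0.2 0 0 0 0; 0 0 -0.25 0 0 0 0; 0 0 -0.25 0 0 0 0; 0 0 -0.25 0 0 0 0; 0 0 -0.25 0 0 0 0; 0 0 -0.25 0 0 0 0; 0 0 0 0 0 0 0; 0.2 0.012 0 0 0 0 0; 0.24 0.012 0 0 0 0 0; 0.24 0.012 0 0 0 0 0; 0.24 0.012 0 0 0 0 0"}}

```text
time: 49.38
tool_pos: [0.4051, -0.0161, 0.3299]
ee_rot: [-3.138, -0.001, 1.57]
wrist_force: [0.3, 1.0, -0.5]
width: 0.0612
finger_force: 30.0
```

>>> {"op": "carry_out", "data": {"motion": "0.24 0.012 0 0 0 0 0; 0.24 0.012 0 0 0 0 0; 0.24 0.012 0 0 0 0 0; 0.24 0.012 0 0 0 0 0; 0.24 0.012 0 0 0 0 0; 0.24 0.012 0 0 0 0 0; 0.24 0.012 0 0 0 0 0; 0.04 0 0 0 0 0 0; 0 0 0 0 0 0 0; 0 0 0 0 0 0 0"}}

```text
time: 50.62
tool_pos: [0.4227, 0.3252, 0.332]
ee_rot: [-3.141, 0.001, 1.569]
wrist_force: [0.1, 0.5, -1.0]
width: 0.0613
finger_force: 30.0
```

>>> {"op": "carry_out", "data": {"motion": "0.004 0 0.25 0 0 0 0; 0 0 0.25 0 0 0 0; 0 0 0.25 0 0 0 0; 0 0 0.25 0 0 0 0; 0 0 0.2 0 0 0 0; 0 0 0.14 0 0 0 0; 0 0 0.08 0 0 0 0; 0 0 0.06 0 0 0 0; 0 0 0.03 0 0 0 0; 0 0 0 0 0 0 0; 0 0 0 0 0 0 0"}}

```text
time: 52.0
tool_pos: [0.4233, 0.3277, 0.0313]
ee_rot: [3.14, -0.001, 1.57]
wrist_force: [0.0, 0.7, -0.8]
width: 0.061
finger_force: 30.0
```

>>> {"op": "carry_out", "data": {"motion": "0 0 0.008 0 0 0 0; 0 0 0.004 0 0 0 0; 0 0 0 0 0 0 0; 0 0 0 0 0 0 0"}}

```text
time: 52.5
tool_pos: [0.4226, 0.3272, 0.0279]
ee_rot: [-3.142, -0.0, 1.57]
wrist_force: [0.0, 0.2, -1.6]
width: 0.0609
finger_force: 30.0
```

>>> {"op": "carry_out", "data": {"motion": "0 0 0.005 0 0 0 0; 0 0 0 0 0 0 0; 0 0 0 0 0 0 0"}}

```text
time: 52.88
tool_pos: [0.4228, 0.3273, 0.0272]
ee_rot: [3.141, -0.0, 1.57]
wrist_force: [-0.5, 0.2, 2.4]
width: 0.061
finger_force: 30.0
```

>>> {"op": "carry_out", "data": {"motion": "0 0 0 0 0 0 0.87; 0 0 0 0 0 0 0.87; 0 0 0 0 0 0 0.87; 0 0 0 0 0 0 0.87; 0 0 -0.1 0 0 0 0.87; 0 0 -0.28 0 0 0 0.87; 0 0 -0.28 0 0 0 0.87; 0 0 -0.28 0 0 0 0.87; 0 0 -0.28 0 0 0 0.87; 0 -0.25 -0.1 0 0 0 0.87; 0 -0.25 0 0 0 0 0.87; 0 0 0 0 0 0 0.87"}}

```text
time: 54.38
tool_pos: [0.3206, 0.3275, 0.2924]
ee_rot: [3.139, -0.002, 1.573]
wrist_force: [0.3, 0.9, 0.5]
width: 0.0819
finger_force: 0.0
```

Run:
```python
from h import *
snap('wrist','w9');print(readout.get_obs()['tool_pos'])
```

```text
[0.32198978 0.327377   0.29158297]
```

View pics/w9.png

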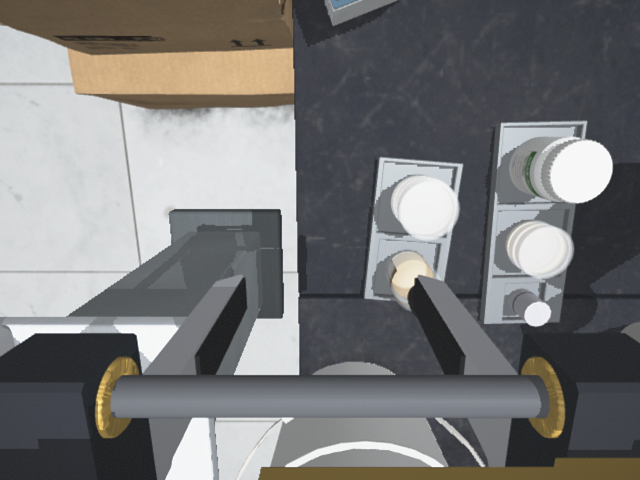

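The wrist view shows all five items upright in their pockets: tall stack (424,208), bottle (412,278), jar (570,170), short stack (540,250) and weight (535,312). I'll hand it in.

```bash
python3 -c "
from h import *
print(robot.close_job())"
```

```text
the job is handed in; nothing more can be done
None
```

Both kits are made up and the job is handed in at about 54 s of the 144 s allowed; the last wrist picture shows all five items upright in their pockets, but the hand-in call returned no verdict.

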